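# Clamp the vial rack on the platform shaker

## Robot

A 6-joint arm with a two-finger parallel gripper is mounted at the origin on a cart in front of the work surface, level with it; the furniture and walls round the work are solid. World frame = base frame: x ahead of the robot, y to its left, z up, the work surface at z = 0. Lengths are in mm, angles in rad, forces in N, time in s.
With the tool pointing down it reaches from about 275 to 750 mm from the base axis. Payload 10.2 kg.
Tool frame: the origin (TCP) lies midway between the tips of the shut fingers; the grasp point (between the pads) lies 19 mm behind it; z points along the fingers, y is the line along which they close (so a half turn about z gives the same grasp; the last joint's range is limited). The gripper opens to 85 mm and grips with 20 to 120 N. Pads are 22 mm wide; open, the fingers measure 114 mm over their backs; the gripper's body (76 mm by 85 mm) begins 54 mm behind the grasp point. The pads swing forward as they close: fully open they stand 13 mm farther back than shut.
Start: joints at [-1.507, 0.313, 1.498, -0, 1.331, -0.223], TCP at [148.501, -503.566, 231.294] pointing down, gripper open.
Joint ranges: [-2.94, 2.94], [-0.97, 2.17], [0.19, 2.56], [-1.23, 4.37], [0.02, 3.11], [-2.88, 2.88]. Speed limits (rad/s): [2.39, 2.39, 3.01, 3.14, 3.14, 3.14].

## Interface

Orientations are given as a unit quaternion [w, x, y, z].
In Python, from rig import ctrl, capture, camera_info gives the robot as it stands.
- The arm moves only by the tool apply_moves, never from a script. Its argument "targets" is a list of rows, each a list of 3 entries, a list of its own where there are three numbers: the finger opening in mm, from 0 to 85.4, then the shift along the world's x, y, z in mm, then the turn, a rotation vector about the world's x, y, z in degrees. In form: [[grip, [dx, dy, dz], [rx, ry, rz]], ...]. A call has 1 to 20 rows; each row is the pose to reach, as a shift and turn from the pose commanded when the call began; what a row does not reach only later rows make up. A row lasts 1/10 s, in which the tool goes at most 50 mm and 8.59 degrees, less where a joint would pass 70% of its speed; a pose out of reach is approached as far as the arm can. A call with a gripper value outside its range is refused whole. The fingers move at their own pace and stop on an object; "squeeze" is the grip in N (left out, the last holds). Time passes only in rows, so rows that repeat a pose let the fingers close. It gives the time, the measured TCP pose, the force, the opening and the grip force at its end, in the units of the state.
- ctrl.sense(): the state, without advancing time (a new reading comes with each control period).
- capture(name): name is "scene" or "top" or "wrist"; returns (picture, depth): 480x640x3 uint8, blue, green, red; 480x640 float32, mm along the optical axis (not along the pixel's ray), 0 where there is no reading.
- camera_info(name): a dict with "vfov" (degrees; the focal length in pixels is half the picture's height over the tangent of half this angle, whatever the lens; pixels are square), "cx", "cy" (the principal point, pixels), "k1" (the pictures are not rectified: a ray, as slopes to the right and down, at radius r is drawn at 1 + k1 r^2 times it, then the intrinsics apply), "extrinsics" (4x4, takes a point from camera to world coordinates). Camera axes: x right, y down, z forward; pixel columns grow to the right and rows downward; lengths in mm; the calibration is good to about 2 mm. A picture is of the moment at which its call begins: read the wrist's pose just before it. camera_info takes no time and is no camera call; for the wrist camera it gives the pose at the moment of the call.
- ctrl.finish_job(): hands the job in; it is judged then, once.
The state is a dict: "time_s": time; "joints": joint angles; "dq": joint speeds; "tau": joint torques, N m; "eef_pos": TCP position; "ee_rot": TCP orientation; "force": force on the tool from outside, world axes, zero at the start; "wrist_torque": the same for the moment, N m; "grip_width": opening from 0.0 (shut) to 1.0 (fully open); "grip_force": force on a finger pad.
Only numpy, scipy, OpenCV 4.12 (cv2) and the standard library are available. Lean on these libraries where they do the work, as an engineer would, in place of code of your own. Each camera call takes 0.05 s, during which the arm holds its last target. There are 200 camera calls.

## Task

Get the loaded vial rack ready for shaking: push it straight back on the shaker's platform until it sits flat against the rear stop, then fit the retaining bar across its front ledge. Hook the bar's thin tongue under the lip of the keeper on the left, at whatever height that has been set, with the other end held up, bring it down, and press that end until it is flat on its seat and the brass spring bolt has snapped fully out over it. Use a light hand (2 kg of push is plenty), tip no vial, and leave the other things on the bench where they are.

Things in the scene. Friction and masses are not known exactly. Their poses are not given: they have to be found in the camera images.
- shaker: white bench-top platform shaker, fixed. Origin: centre of its footprint on the bench; x to its rear, y to its left, z up; all numbers mm in this frame. Platform 190 (x) x 234 (y), top at z = 60. Rear stop: strip 16 high, front face x = 80. The bar's home line runs along y at x = 2, from the keeper (left, +y) to the catch post (right, -y; inner face y = -91.5, top z = 117)
- catch_bolt (a joint): brass spring bolt in the catch post, 14 mm wide: 0 = fully out, 0.012 m = pushed back (to -y). Out, its nose ends at shaker y = -81.5; flat underside z = 87, nose 3 mm thick, above it a bevel up to y = -91.5, z = 112, down which the bar's end drives the bolt back; that takes 5 to 20 N of downward push
- stop_face (a point): shaker: foot of the rear stop's front face, middle, at platform height (shaker frame 80, 0, 60)
- keeper_foot (a point): keeper (steel block, left), point on its foot plate below the roof lip's edge (shaker frame 2, 86, 63). Its head is screwed up or down by hand: the sill's top is somewhere from z = 76 to 90, not measured: feel for it. Sill from y = 72 to 106; lip from y = 86, its underside only 10 mm above the sill, its top 19 above; cheeks x = -9 and 13, back wall y = 97. The tongue goes in to +y
- catch_seat (a point): shaker: middle of the seat's top below the bolt's nose (shaker frame 2, -82, 76)
- vial_rack: loose blue rack, 96 (x) x 116 (y) mm, with three vials, on the platform short of the rear stop. Origin: centre of its underside; x to its back, y left. Front ledge 14 mm high from x = -48 to -6; behind it a block 26 mm high with wells at x = 22, y = -36, 0, 36. Home: origin at shaker x = 32, bar just above the ledge
- rack_front (a point): middle of the rack's front edge face, 8 mm above its underside: push here
- retaining_bar: loose metal bar, 182 mm long along its y, about 200 g. Origin: middle, underside; z up. Main part 20 wide, 10 thick, y = -88 to 72; at +y a tongue 14 wide, 6 thick (flush with the underside), ending at y = 94. Black upright grip in the middle, 12 (x) x 44 (y) mm, from z = 10 to 48. Home: along the shaker's y at x = 2, tongue on the sill, other end on its seat
- bar_tongue_tip (a point): bar: underside of the tongue's end (bar frame 0, 94, 0)
- bar_catch_end (a point): bar: underside of the other end, the one that goes under the bolt (bar frame 0, -88, 0)
- bar_press_pad (a point): bar: top of the red round pad, 16 mm diameter, to press on (bar frame 0, -60, 12)
- bar_grip (a point): bar: point in the black grip to grasp across its 12 mm (bar frame 0, 0, 36)
- vial_a: glass vial with a screw cap, 27 mm diameter, 58 mm high, standing in a well of the rack (wells 20 mm deep), loose. Origin: centre of its underside, z up
- vial_b: glass vial with a screw cap, 27 mm diameter, 58 mm high, standing in a well of the rack (wells 20 mm deep), loose. Origin: centre of its underside, z up
- vial_c: glass vial with a screw cap, 27 mm diameter, 58 mm high, standing in a well of the rack (wells 20 mm deep), loose. Origin: centre of its underside, z up
- flask: bystander, to be left alone: clear glass conical flask, 97 mm wide, 154 mm high. Origin: centre of its underside
- wash_bottle: bystander, to be left alone: white squeeze bottle with blue cap and bent spout, 65 x 109 x 181 mm. Origin: centre of its underside
- buffer_green: bystander, to be left alone: white-capped bottle with a green label band, 49 mm diameter, 100 mm high. Origin: centre of its underside
- buffer_red: bystander, to be left alone: white-capped bottle with a red label band, 49 mm diameter, 100 mm high. Origin: centre of its underside
- amber: bystander, to be left alone: amber bottle with blue cap, 66 mm diameter, 139 mm high. Origin: centre of its underside
Things that resemble listed ones, but are neither listed nor needed, are in the scene too. Leave any brown look-alike of the vial_a alone.

How it is judged (in metres and radians):
On the way:
1. the rack stands flat against the rear stop (x of vial_rack in the frame of shaker between 0.0285 and 0.036 m and y of vial_rack in the frame of shaker between -0.018 and 0.018 m and z of vial_rack in the frame of shaker between 0.057 and 0.064 m and angle between the x axis of vial_rack and the x axis of shaker, either way round below 0.07 rad), for 0.2 s.
At the end, for the whole second after the job is handed in: Rack within 3.5 mm of the stop, square within 4 degrees; bar flat across the ledge: tongue 2.5 mm or more under the keeper lip; other end within 3 mm of its seat, under the nose, bolt out again within 2.5 mm; vials upright in their wells; rack and bar at rest (all of step 1 and y of bar_tongue_tip in the frame of shaker above 0.0885 m and z of bar_tongue_tip in the frame of shaker between 0.073 and 0.094 m and x of bar_tongue_tip in the frame of shaker between -0.006 and 0.01 m and x of bar_catch_end in the frame of shaker between -0.009 and 0.013 m and y of bar_catch_end in the frame of shaker below -0.0825 m and z of bar_catch_end in the frame of shaker between 0.073 and 0.079 m and value of joint catch_bolt below 0.0025 m and angle between retaining_bar's own z axis and vertical below 0.11 rad and linear speed of each of vial_rack, retaining_bar below 0.01 m/s and angle between each of vial_a, vial_b, vial_c's own z axis and vertical below 0.15 rad and horizontal distance between each of vial_a, vial_b, vial_c and vial_rack below 0.06 m); the robot touches nothing.
It fails at once if a vial tips over or leaves the rack (angle between any of vial_a, vial_b, vial_c's own z axis and vertical above 0.5 rad).
It fails at once if the bar is rammed against the shaker (over 70 N) (contact force between retaining_bar and shaker above 70 N).
It fails at once if something else on the bench is pushed more than 40 mm away or knocked over (distance of any of flask, wash_bottle, buffer_green, buffer_red, amber from where it was at the start of the episode above 0.04 m or angle between any of flask, wash_bottle, buffer_green, buffer_red, amber's own z axis and vertical above 0.6 rad).
It also fails if it takes over 61 s, if anything falls off the work surface, if the arm or the gripper's body presses on something with over 40 N, if the wrist force passes 120 N, or if a joint passes its speed limit or range.

## Working session

There is one attempt and no reset: what is moved stays moved. The work goes in short steps, Python scripts to look and compute and a tool call to move; the robot and the scene stay as the last step left them, time stands still between calls to the robot, and variables do not carry over. Pictures are saved under pics/ and viewed, at most 10 in all, crops included, and the job is handed in when it is done.

Besides the shell and the picture viewer there is one more tool, called after "Call:" as name(argument=value, ...), one argument or row to a line, values as JSON. apply_moves: Moves the arm, as the interface text tells. Its arguments: {"type":"object","properties":{"targets":{"type":"array","items":{"type":"array"}},"squeeze":{"type":"number"}},"required":["targets"]}

```bash
ls; mkdir -p pics; cat > h.py <<'E'
import numpy as np, cv2
from rig import ctrl, capture, camera_info
def grab(n,tag):
    ci=camera_info(n); im,d=capture(n); cv2.imwrite(f'pics/{tag}.png',im)
    np.savez(f'{tag}.npz',d=d,im=im,E=ci['extrinsics'],c=[ci['vfov'],ci['cx'],ci['cy'],ci['k1']])
def load(tag):
    z=np.load(f'{tag}.npz'); return z
def K(c): 
    f=240/np.tan(np.radians(c[0])/2); return np.array([[f,0,c[1]],[0,f,c[2]],[0,0,1]]),np.array([c[3],0,0,0.])
def cloud(tag):
    z=load(tag); k,D=K(z['c']); v,u=np.mgrid[:480,:640]
    s=cv2.undistortPoints(np.stack([u,v],-1).reshape(-1,1,2).astype(float),k,D).reshape(480,640,2)
    d=z['d']; P=np.dstack([s*d[...,None],d]); E=z['E']; W=P@E[:3,:3].T+E[:3,3]; W[d==0]=np.nan
    return W,z['im']
def proj(tag,X):
    z=load(tag);k,D=K(z['c']);Ei=np.linalg.inv(z['E']); 
    return cv2.projectPoints(np.asarray(X,float).reshape(-1,1,3),cv2.Rodrigues(Ei[:3,:3])[0],Ei[:3,3],k,D)[0].reshape(-1,2)
E
python3 - <<'E'
from h import *
print(ctrl.sense())
grab('scene','s0');grab('top','t0')
E
```

```text
pics
{'time_s': 0.0, 'joints': array([-1.50737728e+00,  3.13473699e-01,  1.49841653e+00,  1.74171200e-06,
        1.33102869e+00, -2.23382007e-01]), 'dq': array([ 9.28248504e-05,  4.71738213e-04, -2.70574181e-04,  1.15964484e-03,
       -9.04907072e-05,  6.40377004e-04]), 'tau': array([-1.59935455e-03, -4.12271726e+01, -2.59742099e+01, -2.22879416e-04,
        4.19664822e-03, -1.36060882e-05]), 'eef_pos': array([ 148.49603896, -503.29479657,  230.73069549]), 'ee_rot': array([-6.60945967e-04,  9.89735564e-01,  1.42909320e-01,  5.38249687e-05]), 'force': array([-0.00360858,  0.59706137, -0.73441483]), 'wrist_torque': array([ 0.01267768,  0.01100985, -0.03155482]), 'grip_force': 0.0, 'grip_width': 1.0006604828259587}
```

View pics/s0.png

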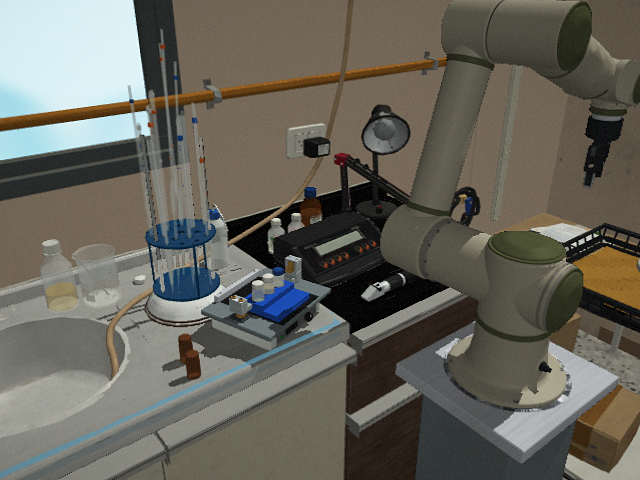

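View pics/t0.png

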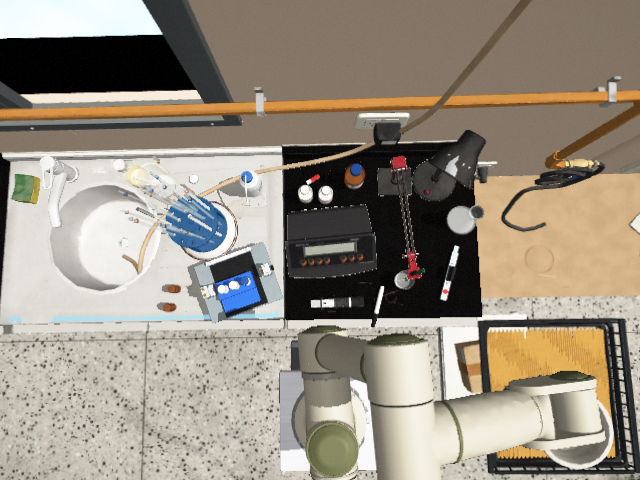

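The views show the shaker at about (262,310) in the scene picture and (236,281) in the top one, with the rack (blue) on it. I'll enlarge both.

```bash
python3 - <<'E'
from h import *
a=cv2.imread('pics/s0.png')[245:355,190:340]; b=cv2.imread('pics/t0.png')[225:335,180:300]
cv2.imwrite('pics/c1.png',np.hstack([cv2.resize(a,(440*150//160,330*440*150//160*110//150//330),interpolation=cv2.INTER_CUBIC)]) if 0 else cv2.resize(a,(795,583),interpolation=cv2.INTER_CUBIC))
cv2.imwrite('pics/c2.png',cv2.resize(b,(648,594),interpolation=cv2.INTER_CUBIC))
W,_=cloud('t0')
for u,v in [(236,281),(205,290),(265,268),(220,300),(270,300),(230,260),(245,250),(165,315),(330,440),(200,310)]: print(u,v,W[v,u].round(0))
E
```

```text
236 281 [434. 278. 112.]
205 290 [409. 372. 114.]
265 268 [471. 189. 119.]
220 300 [378. 337.  66.]
270 300 [375. 180.  71.]
230 260 [503. 307.  61.]
245 250 [532. 257.  73.]
165 315 [333. 529.   6.]
330 440 [ 25.   6. 289.]
200 310 [347. 415.   5.]
```

View pics/c1.png

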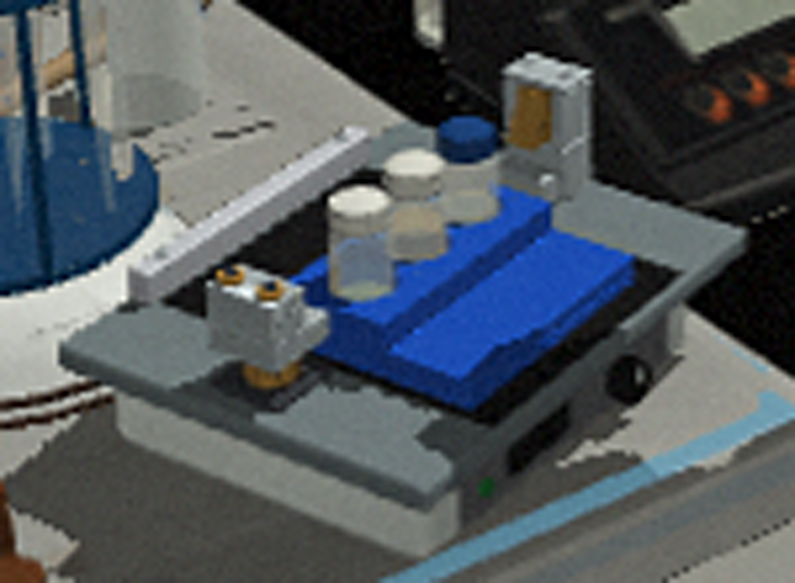

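View pics/c2.png

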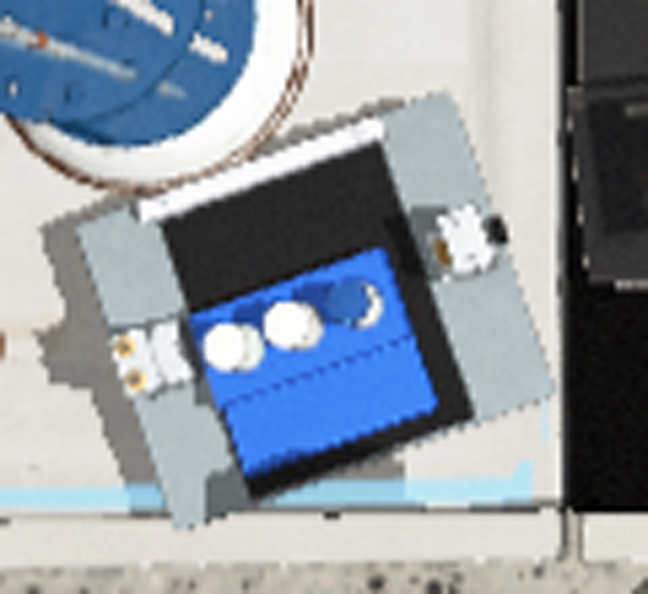

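The crops show the rack square-ish on the platform, the rear stop (white strip), keeper at left (c2 150,360) and catch post with bolt (465,242); the bar isn't on the shaker, so I'll look at the stick-like things at right.

```bash
python3 - <<'E'
from h import *
b=cv2.imread('pics/t0.png')[225:335,300:480]
cv2.imwrite('pics/c3.png',cv2.resize(b,(792,484),interpolation=cv2.INTER_CUBIC))
W,im=cloud('t0')
# shaker fit: platform gray region heights, rear stop, rack
m=(np.abs(W[...,0]-440)<190)&(np.abs(W[...,1]-280)<190)
def rep(n,mm):
    p=W[mm][:,:2].astype(np.float32); r=cv2.minAreaRect(p); print(n,mm.sum(),r,p.mean(0), np.median(W[mm][:,2]))
hsv=cv2.cvtColor(im,cv2.COLOR_BGR2HSV)
z=W[...,2]
rep('platform',m&(z>52)&(z<68)&(hsv[...,1]<60)&(W[...,0]<600))
rep('stop',m&(z>70)&(z<82)&(hsv[...,1]<50)&(hsv[...,2]>190))
blue=m&(hsv[...,0]>100)&(hsv[...,0]<130)&(hsv[...,1]>150)&(W[...,0]<520)&(W[...,1]<360)
rep('blue',blue&(z>66)&(z<96)); 
rep('ledge',blue&(z>66)&(z<79)); rep('block',blue&(z>81)&(z<94))
rep('vials',m&(z>106)&(z<140))
E
```

```text
platform 2715 ((479.51690673828125, 250.70614624023438), (255.5870361328125, 324.7632751464844), 18.826284408569336) [443.792  271.0419] 62.30952776831691
stop 173 ((477.29052734375, 278.6725769042969), (226.78591918945312, 196.5183868408203), 6.710748195648193) [512.3067  307.39813] 77.87266321683865
blue 931 ((402.5208740234375, 278.97430419921875), (99.87080383300781, 118.67461395263672), 17.479219436645508) [397.4998  274.70776] 79.87364465024461
ledge 432 ((402.29974365234375, 278.0204162597656), (98.90991973876953, 118.66484069824219), 16.265661239624023) [379.43436 268.69083] 75.63310965158814
block 425 ((404.820556640625, 279.838623046875), (94.76221466064453, 116.37237548828125), 17.621339797973633) [418.4697  281.08472] 87.75678369031084
vials 398 ((526.8606567382812, 304.4189453125), (234.38209533691406, 230.0486602783203), 18.52593231201172) [442.5754  280.87613] 120.8273348722388
```

View pics/c3.png

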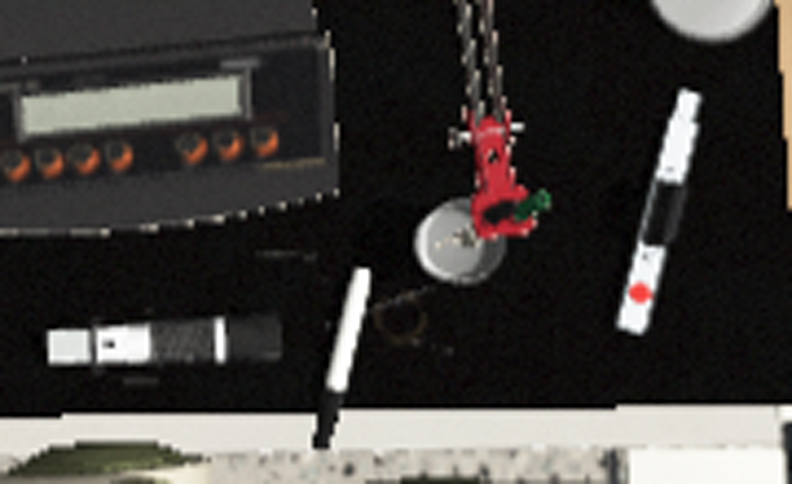

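Crop 3 shows the bar at right: tongue end at top pixel (456.4,245.5), catch end (443.6,300), red pad (445.5,291.5), black grip at about (450.5,273).

```bash
cat >> h.py <<'E'
def comp(m,seed):
    n,l=cv2.connectedComponents(m.astype(np.uint8)); return l==l[seed[1],seed[0]]
def pix2plane(tag,uv,z0):
    z=load(tag);k,D=K(z['c']);E=z['E']
    s=cv2.undistortPoints(np.array(uv,float).reshape(-1,1,2),k,D).reshape(-1,2)
    r=np.c_[s,np.ones(len(s))]@E[:3,:3].T; return E[:3,3]+r*((z0-E[2,3])/r[:,2])[:,None]
E
python3 - <<'E'
from h import *
W,im=cloud('t0')
print(pix2plane('t0',[(456.4,245.5),(443.6,300.2),(445.5,291.5)],10).round(1))
for b in [(450,273),(452,270)]: print(W[b[1]-1:b[1]+2,b[0]-3:b[0]+4,2].round())
m=(W[...,2]>53)&(W[...,2]<140)&(W[...,0]<560)&(W[...,1]>150)&(W[...,1]<400)
m=comp(cv2.erode(m.astype(np.uint8),np.ones((1,1)))>0,(236,290))
p=W[m][:,:2].astype(np.float32); print(m.sum(),cv2.minAreaRect(p))
# crop2 pix corner of platform: left-back, right-back, right-front, left-front
c=np.array([(80,228),(450,92),(552,390),(185,525)])/5.4+[180,225]-.4
q=pix2plane('t0',c,60);print(q.round(1),q.mean(0))
for i in range(4): d=q[(i+1)%4]-q[i]; print(np.hypot(*d[:2]),np.degrees(np.arctan2(d[1],d[0])))
c=np.array([(243,475),(435,410),(385,248),(190,318)])/5.4+[180,225]-.4
q=np.r_[pix2plane('t0',c[:2],74),pix2plane('t0',c[2:],86)];print(q.round(1),q.mean(0))
for i in range(4): d=q[(i+1)%4]-q[i]; print(np.hypot(*d[:2]),np.degrees(np.arctan2(d[1],d[0])))
E
```

```text
[[ 539.1 -422.2   10. ]
 [ 363.8 -371.    10. ]
 [ 391.4 -378.6   10. ]]
[[11. 14. 24. 44. 46. 46. 50.]
 [ 9. 12. 29. 38. 44. 46. 48.]
 [10. 16. 33. 41. 51. 51. 49.]]
[[15. 25. 36. 47. 48. 48. 50.]
 [20. 32. 40. 48. 47. 49. 52.]
 [25. 37. 40. 50. 46. 43.  1.]]
4370 ((435.11761474609375, 279.6730651855469), (190.20150756835938, 241.4314727783203), 18.886981964111328)
[[483.4 420.2  60. ]
 [559.1 202.1  60. ]
 [383.9 143.7  60. ]
 [310.6 356.6  60. ]] [434.2415102  280.64054534  60.        ]
230.84097235486038 -70.84965868352171
184.6894955103436 -161.5499541675734
225.14084794188565 108.98329120673633
184.05150744136736 20.222461925465606
[[338.9 320.1  74. ]
 [373.7 209.8  74. ]
 [466.4 236.6  86. ]
 [428.6 348.7  86. ]] [401.94274245 278.78966031  80.        ]
115.73145595111781 -72.49731773903612
96.49024421073295 16.125210601455148
118.2955358810073 108.6393136172301
94.11603233221317 -162.36261646009194
```

```bash
python3 - <<'E'
from h import *
W,im=cloud('t0')
for x in range(200,650,50):
  print(x,[int(np.nanmax(np.where((abs(W[...,0]-x)<25)&(abs(W[...,1]-y)<25),W[...,2],-99),initial=-99)) for y in range(450,-500,-50)])
E
```

```text
200 [-99, -99, -99, -99, -99, -99, -99, 241, 296, 454, 659, 681, 680, 644, 605, 592, 575, 553, 550]
250 [-99, -99, -99, -99, -99, -99, -99, 245, 317, 474, 662, 681, 680, 639, -99, -99, -99, -99, -99]
300 [12, 15, 71, 65, 14, 15, 14, 243, 275, 421, 662, 681, 679, 7, 5, 4, 6, 6, 6]
350 [16, 67, 79, 84, 82, 81, 64, 10, 35, 40, 42, 41, 26, 8, 8, 6, 14, 10, 7]
400 [11, 117, 131, 134, 129, 87, 69, 7, 7, 37, 35, 40, 21, 64, 65, 8, 15, 16, 7]
450 [12, 68, 95, 133, 133, 125, 123, 55, 52, 50, 46, 47, 44, 65, 183, 179, 7, 52, 7]
500 [27, 81, 87, 83, 77, 127, 113, 82, 82, 80, 76, 72, 69, 142, 157, 5, 6, 17, 8]
550 [493, 626, 416, 190, 83, 70, 100, 103, 102, 107, 102, 101, 103, 6, 169, 7, 6, 12, 8]
600 [520, 509, 557, 465, 8, 13, 15, 103, 106, 104, 105, 102, 101, 191, 188, 7, 7, 154, 154]
```

Call:
apply_moves(
  targets=[
    [50, [50, 50, 60], [0, 0, 2.5]],
    [50, [100, 100, 70], [0, 0, 2.5]],
    [50, [150, 150, 70], [0, 0, 2.5]],
    [50, [200, 200, 70], [0, 0, 2.5]],
    [50, [250, 250, 70], [0, 0, 2.5]],
    [50, [250, 250, 70], [0, 0, 2.5]],
    [50, [250, 250, 70], [0, 0, 2.5]],
    [50, [250, 250, 70], [0, 0, 2.5]],
  ],
)

```text
time_s: 0.9
eef_pos: [400.5, -250.6, 301.4]
ee_rot: [-0.0, 0.986, 0.166, 0.0]
force: [0.5, 0.3, -0.4]
grip_width: 0.587
grip_force: 0.0
```

Call:
apply_moves(
  targets=[
    [50, [0, 50, 0], [0, 0, 0]],
    [50, [0, 100, 0], [0, 0, 0]],
    [50, [0, 150, 0], [0, 0, 0]],
    [50, [0, 200, 0], [0, 0, 0]],
    [50, [0, 250, 0], [0, 0, 0]],
    [50, [-10, 300, 0], [0, 0, 0]],
    [50, [-20, 350, 0], [0, 0, 0]],
    [50, [-40, 400, 0], [0, 0, 0]],
    [50, [-50, 450, 0], [0, 0, 0]],
    [50, [-60, 500, 0], [0, 0, 0]],
    [50, [-60, 500, 0], [0, 0, 0]],
    [50, [-60, 500, 0], [0, 0, 0]],
  ],
)

```text
time_s: 2.1
eef_pos: [338.0, 247.2, 301.0]
ee_rot: [0.0, 0.986, 0.166, -0.0]
force: [0.5, -0.4, 0.2]
grip_width: 0.586
grip_force: 0.0
```

```bash
python3 - <<'E'
from h import *
grab('wrist','w1'); print(load('w1')['E'].round(2), ctrl.sense()['eef_pos'])
E
```

```text
[[ 3.3000e-01 -9.1000e-01 -2.5000e-01  4.0078e+02]
 [-9.4000e-01 -3.2000e-01 -8.0000e-02  2.6879e+02]
 [-0.0000e+00  2.6000e-01 -9.7000e-01  4.4281e+02]
 [ 0.0000e+00  0.0000e+00  0.0000e+00  1.0000e+00]] [338.47216691 246.15652017 300.99436826]
```

View pics/w1.png

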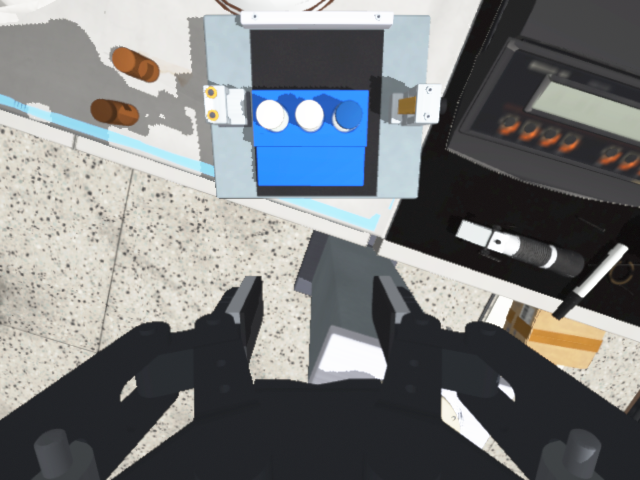

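The wrist picture shows the platform with corners (205,15), (431,15), (420,197), (217,197), the rack front edge (258,186)–(364,186), keeper at (225,104), catch at (420,104).

```bash
python3 - <<'E'
from h import *
from scipy.optimize import least_squares
W,im=cloud('w1')
def rep(c,z): 
    q=pix2plane('w1',c,z); print(q.mean(0).round(1))
    for i in range(len(q)-1): d=q[i+1]-q[i]; print('  ',np.hypot(*d[:2]).round(1),np.degrees(np.arctan2(d[1],d[0])).round(1))
    return q
rep([(205,15),(431,15),(420,197),(217,197)],60)
rep([(258,186),(364,186)],74); 
m=(W[...,2]>53)&(W[...,2]<140)&(W[...,0]<575)
m=comp(m,(310,165)); r=cv2.minAreaRect(W[m][:,:2].astype(np.float32)); print(m.sum(),r)
hsv=cv2.cvtColor(im,cv2.COLOR_BGR2HSV)
bl=(hsv[...,0]>100)&(hsv[...,0]<130)&(hsv[...,1]>150); bl=comp(bl,(310,165))
L=bl&(W[...,2]<80)&(W[...,2]>66); print('ledge',cv2.minAreaRect(W[L][:,:2].astype(np.float32)),np.nanmedian(W[L][:,2]))
print('plat z',np.nanmedian(W[40:70,390:410,2]),np.nanmedian(W[150:190,225:240,2]))
print('bench',np.nanmedian(W[60:70,150:180,2]),np.nanmedian(W[160:170,60:70,2]))
a=np.radians(18.8);o=np.array([434.5,280])
S=(W[...,:2]-o)@np.array([[np.cos(a),-np.sin(a)],[np.sin(a),np.cos(a)]])
np.set_printoptions(linewidth=200)
print('keeper z'); print(W[80:130:3,200:252:4,2].round(0))
print('keeper S'); k=m&(W[...,2]>90)&(S[...,1]>66)&(abs(S[...,0])<30); print(S[k].min(0),S[k].max(0),np.percentile(W[k][:,2],[10,30,50,70,90,99]))
k=m&(W[...,2]>90)&(S[...,1]<-74)&(abs(S[...,0])<30); print('post',S[k].min(0),S[k].max(0),np.percentile(W[k][:,2],[10,30,50,70,90,99]))
k=m&(W[...,2]>68)&(S[...,0]>72);print('stop',S[k].min(0),S[k].max(0),np.percentile(W[k][:,2],[10,30,50,70,90,99]))
E
```

```text
[435.8 279.8  60. ]
   231.4 -70.9
   187.6 -160.1
   235.4 109.1
[358.  261.4  74. ]
   117.2 -70.9
40830 ((435.30572509765625, 278.55645751953125), (189.14016723632812, 240.8367156982422), 19.108667373657227)
ledge ((397.5206604003906, 275.5872497558594), (81.84003448486328, 116.29145812988281), 19.10472869873047) 75.90976431405704
plat z 61.876981549678305 61.9963004562631
bench 2.9478270005897684 -900.210925736645
keeper z
[[  3.   2.  61.  62.  62.  62.  63.  62.  62.  64.  62.  nan  61.]
 [  3.   2.  61.  64.  62.  61.  62.  63.  62.  62.  61.  61.  62.]
 [  2. 110. 110. 109. 111. 110. 107.  62.  62.  64.  62.  63.  62.]
 [  1. 110. 113. 115. 109. 110. 110.  94.  91.  91.  91.  63.  61.]
 [  2. 110. 115. 114. 112. 110. 109.  95.  92.  92.  92.  86.  67.]
 [  2. 110. 112. 113. 112. 110. 110.  90.  91.  90.  91.  88.  67.]
 [  1. 110. 110. 113. 111. 110. 110.  91.  92.  92.  92.  90.  66.]
 [  1. 110. 111. 111. 110. 111. 109.  92.  91.  91.  91.  90.  66.]
 [  2. 109. 109. 110. 109. 111. 110.  90.  91.  92.  90.  90.  66.]
 [  2. 110. 111. 111. 111. 111. 108.  91.  91.  92.  92. 
[... 208 characters left out ...]
  65.]
 [  1.  -0. 111. 112. 112. 112. 110. 101.  92.  91.  91.  90.  66.]
 [  2.   1. 112. 109. 111. 111. 109. 101.  92.  91.  91.  91.  65.]
 [  2.   2.   1.  61.  63.  65.  65.  65.  65.  64.  67.  66.  67.]
 [  5.   2.   2.  64.  61.  63.  62.  63.  62.  63.  61.  62.  61.]]
keeper S
[-14.1968121   73.19531721] [ 19.35114471 108.1045082 ] [ 90.78472285  91.90343094 109.26665357 110.43814281 113.01178592 115.17294514]
post [ -14.04276816 -122.03575322] [ 19.84761293 -79.40898401] [ 99.3006012  109.86963426 118.21237817 118.95371377 119.7975289  121.33619536]
stop [ 80.19749738 -73.32128305] [93.39662775 75.99381108] [72.82290692 76.72887088 77.45425963 78.03841937 78.79940027 80.15876462]
```

Call:
apply_moves(
  targets=[
    [50, [-5, 6.5, -50], [0, 0, 0]],
    [50, [-5, 6.5, -100], [0, 0, 0]],
    [50, [-5, 6.5, -150], [0, 0, 0]],
    [50, [-5, 6.5, -200], [0, 0, 0]],
    [50, [-5, 6.5, -230], [0, 0, 0]],
    [50, [-5, 6.5, -238], [0, 0, 0]],
    [50, [0, 8.2, -238], [0, 0, 0]],
    [50, [5, 10, -238], [0, 0, 0]],
    [50, [8, 11, -238], [0, 0, 0]],
    [50, [12, 12.4, -238], [0, 0, 0]],
    [50, [16, 13.8, -238], [0, 0, 0]],
    [50, [20, 15.1, -238], [0, 0, 0]],
  ],
)

```text
time_s: 3.35
eef_pos: [358.6, 261.7, 63.6]
ee_rot: [0.0, 0.986, 0.165, -0.0]
force: [-4.3, -1.2, 4.4]
grip_width: 0.588
grip_force: 2.3
```

Call:
apply_moves(
  targets=[
    [50, [4, 1.4, 1], [0, 0, 0]],
    [50, [9, 3.1, 1], [0, 0, 0]],
    [50, [14, 4.8, 1], [0, 0, 0]],
    [50, [19, 6.5, 1], [0, 0, 0]],
    [50, [24, 8.3, 1], [0, 0, 0]],
    [50, [29, 10, 1], [0, 0, 0]],
    [50, [34, 11.7, 1], [0, 0, 0]],
    [50, [38, 13.1, 1], [0, 0, 0]],
  ],
)

```text
time_s: 4.15
eef_pos: [397.0, 274.8, 64.3]
ee_rot: [-0.0, 0.986, 0.164, 0.0]
force: [-4.2, -0.7, 2.0]
grip_width: 0.586
grip_force: 2.0
```

Call:
apply_moves(
  targets=[
    [50, [2, 0.7, 0], [0, 0, 0]],
    [50, [4, 1.4, 0], [0, 0, 0]],
    [50, [6, 2.1, 0], [0, 0, 0]],
    [50, [7, 2.4, 0], [0, 0, 0]],
    [50, [8, 2.8, 0], [0, 0, 0]],
  ],
)

```text
time_s: 4.65
eef_pos: [404.5, 277.4, 64.3]
ee_rot: [0.0, 0.986, 0.164, -0.0]
force: [-3.7, -2.2, 2.9]
grip_width: 0.582
grip_force: 1.9
```

Call:
apply_moves(
  targets=[
    [50, [1, 0.3, 0], [0, 0, 0]],
    [50, [2, 0.7, 0], [0, 0, 0]],
    [50, [3, 1, 0], [0, 0, 0]],
  ],
)

```text
time_s: 4.95
eef_pos: [406.8, 278.2, 64.2]
ee_rot: [0.0, 0.986, 0.165, -0.001]
force: [-10.6, -4.2, 8.1]
grip_width: 0.582
grip_force: 5.7
```

Call:
apply_moves(
  targets=[
    [50, [0.5, 0.2, 0], [0, 0, 0]],
    [50, [1, 0.3, 0], [0, 0, 0]],
    [50, [1.5, 0.5, 0], [0, 0, 0]],
  ],
)

```text
time_s: 5.25
eef_pos: [406.9, 278.3, 64.2]
ee_rot: [0.001, 0.986, 0.165, -0.003]
force: [-16.2, -7.1, 14.7]
grip_width: 0.588
grip_force: 8.9
```

Call:
apply_moves(
  targets=[
    [50, [-5, -1.7, 0], [0, 0, 0]],
    [50, [-15, -5, 0], [0, 0, 0]],
    [50, [-20, -7, 40], [0, 0, 0]],
    [50, [-30, -10, 85], [0, 0, 0]],
    [50, [-40, -15, 130], [0, 0, 0]],
    [50, [-50, -20, 175], [0, 0, 0]],
    [50, [-60, -27, 215], [0, 0, 0]],
    [50, [-70, -32, 237], [0, 0, 0]],
    [50, [-70, -32, 237], [0, 0, 0]],
  ],
)

```text
time_s: 6.15
eef_pos: [339.1, 247.0, 304.2]
ee_rot: [-0.001, 0.986, 0.165, 0.004]
force: [1.6, 0.4, -1.0]
grip_width: 0.585
grip_force: 0.0
```

```bash
python3 - <<'E'
from h import *
grab('wrist','w2'); W,im=cloud('w2')
hsv=cv2.cvtColor(im,cv2.COLOR_BGR2HSV); print(ctrl.sense()['eef_pos'])
a=np.radians(19);o=np.array([434.8,281])
S=(W[...,:2]-o)@np.array([[np.cos(a),-np.sin(a)],[np.sin(a),np.cos(a)]])
bl=(hsv[...,0]>100)&(hsv[...,0]<130)&(hsv[...,1]>150)&(W[...,2]<95)&(W[...,2]>64)&(abs(S[...,0])<100)&(abs(S[...,1])<100)
L=bl&(W[...,2]<79)&(W[...,2]>70)
print('ledge',cv2.minAreaRect(S[L].astype(np.float32)),'all',cv2.minAreaRect(S[bl].astype(np.float32)))
k=(W[...,2]>68)&(W[...,2]<85)&(S[...,0]>72)&(S[...,0]<95)&(abs(S[...,1])<80);print('stop',S[k].min(0),S[k].max(0))
v=(W[...,2]>115)&(S[...,0]>25)&(abs(S[...,1])<70)&(S[...,0]<80);print('vials',S[v].min(0),S[v].max(0),W[v][:,2].max())
cv2.imwrite('pics/c4.png',cv2.resize(im[0:210,190:450],(780,630))[:600])
E
```

```text
[339.07097644 246.95380728 302.03150513]
ledge ((22.354568481445312, 7.264019012451172), (116.70816802978516, 76.22051239013672), 89.82675170898438) all ((32.064125061035156, 5.834308624267578), (119.8916244506836, 95.59382629394531), 89.97505950927734)
stop [ 79.66834372 -73.63078509] [92.4947792  74.92111263]
vials [ 41.47394509 -40.74868811] [65.98417866 55.76322727] 128.5756972966575
```

Call:
apply_moves(
  targets=[
    [50, [10, -40, 20], [0, 0, -5]],
    [50, [30, -85, 20], [0, 0, -10]],
    [50, [50, -130, 20], [0, 0, -15]],
    [50, [60, -180, 20], [0, 0, -20]],
    [50, [60, -230, 20], [0, 0, -25]],
    [50, [60, -280, 20], [0, 0, -30]],
    [50, [60, -330, 20], [0, 0, -35.5]],
    [50, [60, -380, 20], [0, 0, -35.5]],
    [50, [50, -430, 20], [0, 0, -35.5]],
    [50, [40, -480, 20], [0, 0, -35.5]],
    [50, [30, -530, 0], [0, 0, -35.5]],
    [50, [30, -580, -20], [0, 0, -35.5]],
    [50, [30, -615, -40], [0, 0, -35.5]],
    [50, [30, -615, -40], [0, 0, -35.5]],
    [50, [30, -615, -40], [0, 0, -35.5]],
  ],
)

```text
time_s: 7.7
eef_pos: [368.6, -368.3, 259.0]
ee_rot: [-0.002, 0.989, -0.145, -0.001]
force: [0.2, -0.0, 0.3]
grip_width: 0.589
grip_force: 0.0
```

```bash
python3 - <<'E'
from h import *
grab('wrist','w3'); W,im=cloud('w3'); s=ctrl.sense(); print(s['eef_pos'],s['ee_rot'],s['joints'])
m=(abs(W[...,0]-450)<110)&(abs(W[...,1]+395)<70)
k=m&(W[...,2]>5)&(W[...,2]<60); n,l,st,_=cv2.connectedComponentsWithStats(k.astype(np.uint8)); i=1+st[1:,4].argmax(); k=l==i
print(st[i],cv2.minAreaRect(W[k][:,:2].astype(np.float32)))
g=k&(W[...,2]>44); print('grip',g.sum(),cv2.minAreaRect(W[g][:,:2].astype(np.float32)),np.median(W[g][:,2]),W[g].mean(0))
b=k&(W[...,2]<18)&(W[...,2]>8);print('bar',cv2.minAreaRect(W[b][:,:2].astype(np.float32)),np.median(W[b][:,2]))
hsv=cv2.cvtColor(im,cv2.COLOR_BGR2HSV); r=m&(hsv[...,1]>170)&((hsv[...,0]<8)|(hsv[...,0]>172))&(W[...,2]<30); print('pad',W[r].mean(0),r.sum())
x,y,w,h=st[i][:4]; c=im[max(0,y-20):y+h+20,x-40:x+w+40]; f=min(780/c.shape[1],590/c.shape[0]); cv2.imwrite('pics/c5.png',cv2.resize(c,None,fx=f,fy=f)); print(x,y,f)
E
```

```text
[ 369.01848673 -367.6765476   260.26173174] [-7.05843037e-04  9.89557032e-01 -1.44139351e-01 -4.79125695e-04] [-1.00882614e+00  2.84931587e-01  1.45912395e+00  1.90538563e-04
  1.39923296e+00  8.51223973e-01]
[ 312   34   20  169 2771] ((455.01055908203125, -397.8784484863281), (20.053125381469727, 180.8603515625), 72.4993896484375)
grip 523 ((452.4654235839844, -396.9759521484375), (11.945175170898438, 43.82577133178711), 72.26866912841797) 46.90898252062743 [ 452.40967226 -396.91878987   46.80332049]
bar ((444.92987060546875, -394.69305419921875), (19.98873519897461, 159.27322387695312), 72.52059936523438) 9.514629747724854
pad [ 395.36232593 -378.44899632   11.36783496] 105
312 34 2.8229665071770333
```

View pics/c5.png

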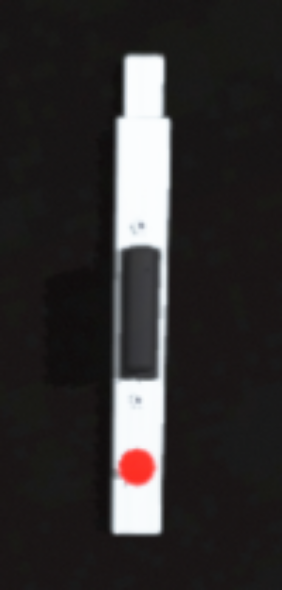

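Call:
apply_moves(
  squeeze=60,
  targets=[
    [50, [40, -14, -30], [0, 0, -1]],
    [50, [83.4, -28.8, -50], [0, 0, -1]],
    [50, [83.4, -28.8, -100], [0, 0, -1]],
    [50, [83.4, -28.8, -150], [0, 0, -1]],
    [50, [83.4, -28.8, -190], [0, 0, -1]],
    [50, [83.4, -28.8, -220], [0, 0, -1]],
    [50, [83.4, -28.8, -235], [0, 0, -1]],
    [50, [83.4, -28.8, -242], [0, 0, -1]],
    [50, [83.4, -28.8, -242], [0, 0, -1]],
    [5, [83.4, -28.8, -242], [0, 0, -1]],
    [5, [83.4, -28.8, -242], [0, 0, -1]],
    [5, [83.4, -28.8, -242], [0, 0, -1]],
    [5, [83.4, -28.8, -242], [0, 0, -1]],
    [5, [83.4, -28.8, -242], [0, 0, -1]],
  ],
)

```text
time_s: 9.15
eef_pos: [452.9, -397.5, 20.6]
ee_rot: [0.001, 0.988, -0.153, 0.001]
force: [-1.6, 0.3, 6.7]
grip_width: 0.133
grip_force: 59.7
```

Call:
apply_moves(
  squeeze=100,
  targets=[
    [5, [0, 0, 5], [0, 0, 0]],
    [5, [0, 0, 40], [0, 0, 0]],
    [5, [0, 0, 90], [0, 0, 8]],
    [5, [0, 0, 140], [0, 0, 16]],
    [5, [0, 0, 190], [0, 0, 24]],
    [5, [0, 0, 240], [0, 0, 32]],
    [5, [0, 20, 270], [0, 0, 40]],
    [5, [0, 60, 280], [0, 0, 48]],
    [5, [0, 100, 280], [0, 0, 56]],
    [5, [0, 140, 280], [0, 0, 64]],
    [5, [0, 180, 280], [0, 0, 72]],
    [5, [0, 220, 280], [0, 0, 80]],
    [5, [0, 260, 280], [0, 0, 88]],
    [5, [0, 300, 280], [0, 0, 96]],
    [5, [0, 340, 280], [0, 0, 104]],
    [5, [-3, 380, 280], [0, 0, 112]],
    [5, [-6, 420, 280], [0, 0, 120]],
    [5, [-9, 465, 280], [0, 0, 126.6]],
    [5, [-13, 510, 280], [0, 0, 126.6]],
    [5, [-13, 510, 280], [0, 0, 126.6]],
  ],
)

```text
time_s: 11.15
eef_pos: [438.1, 117.3, 299.5]
ee_rot: [-0.0, 0.578, 0.816, 0.0]
force: [-0.3, -0.4, -2.2]
grip_width: 0.12
grip_force: 98.0
```

Call:
apply_moves(
  targets=[
    [5, [0, 40, 0], [0, 0, 0]],
    [5, [0, 80, 0], [0, 0, 0]],
    [5, [0, 120, 0], [0, 0, 0]],
    [5, [0, 150, -20], [-5.2, -1.79, 0]],
    [5, [0, 160.5, -60], [-10.4, -3.58, 0]],
    [5, [0, 160.5, -100], [-10.4, -3.58, 0]],
    [5, [0, 160.5, -100], [-10.4, -3.58, 0]],
    [5, [0, 160.5, -100], [-10.4, -3.58, 0]],
  ],
)

```text
time_s: 11.95
eef_pos: [439.9, 273.1, 200.5]
ee_rot: [0.078, 0.578, 0.81, -0.056]
force: [0.5, 0.3, -1.0]
grip_width: 0.12
grip_force: 98.0
```

```bash
python3 - <<'E'
from h import *
grab('wrist','w4'); s=ctrl.sense(); print(s['eef_pos'],s['ee_rot'],s['force'],s['joints'])
E
```

```text
[440.53052109 273.23750751 201.54946589] [ 0.07871456  0.57845146  0.81008301 -0.05443749] [ 0.17962366  0.00956656 -1.4834051 ] [ 0.42399491  0.3539819   1.53340679 -0.19989599  1.2750495   0.15384113]
```

View pics/w4.png

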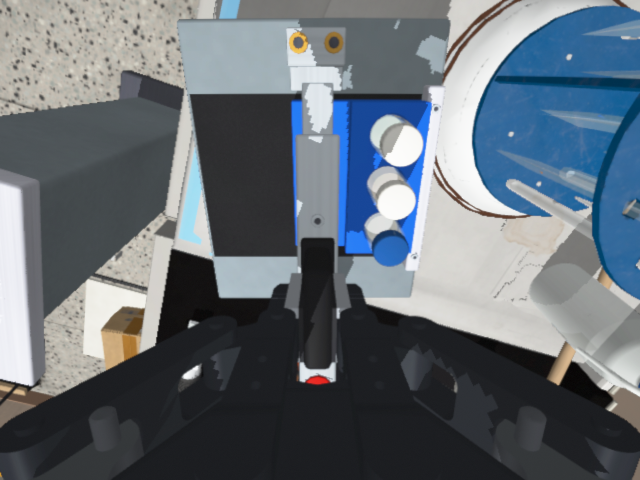

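The wrist picture shows the bar (tongue tip at (318,84)) lined up with the keeper (screws at (297,42), (334,42)). Measuring the offset numerically.

```bash
python3 - <<'E'
from h import *
W,im=cloud('w4'); a=np.radians(19);o=np.array([434.8,281])
S=(W[...,:2]-o)@np.array([[np.cos(a),-np.sin(a)],[np.sin(a),np.cos(a)]])
Z=W[...,2]
for n,k in [('tongue',(Z>140)&(S[...,1]>66)&(abs(S[...,0])<20)&(S[...,1]<100)),('main',(Z>140)&(S[...,1]>35)&(S[...,1]<60)&(abs(S[...,0])<20)),
 ('lip',(Z>105)&(Z<113)&(S[...,1]>84)&(abs(S[...,0])<25)&(S[...,1]<94)),('keepertop',(Z>105)&(Z<113)&(S[...,1]>84)&(abs(S[...,0])<25)),('sill',(Z>87)&(Z<95)&(S[...,1]>68)&(abs(S[...,0])<25)&(S[...,1]<84))]:
  p=S[k]; print(n,k.sum(),np.percentile(p,1,axis=0).round(1),np.percentile(p,99,axis=0).round(1),np.median(p,0).round(1),np.median(Z[k]).round(1), cv2.minAreaRect(p.astype(np.float32))[2])
k=(Z>66)&(S[...,0]>76)&(S[...,0]<100)&(abs(S[...,1])<80)&(Z<90);print('stop',np.percentile(S[k],[1,99],axis=0))
E
```

```text
tongue 986 [-3.6 66.3] [10.2 78.6] [ 3.3 72.6] 168.8 0.10601016879081726
main 2513 [-6.5 35.3] [13.1 59.6] [ 3.5 47.7] 177.7 89.70680236816406
lip 858 [-14.3  86.5] [18.7 93.8] [ 1.9 90.2] 110.0 89.9408950805664
keepertop 1920 [-14.4  86.5] [ 18.8 106.4] [ 2.5 95.2] 110.1 0.01657356135547161
sill 741 [-14.3  72.8] [19.3 83.4] [ 1.8 79.4] 91.2 89.94288635253906
stop [[ 76.2749087  -71.70218395]
 [ 91.7386279   75.00736547]]
```

Call:
apply_moves(
  targets=[
    [5, [-0.9, -0.3, -20], [0, 0, 0]],
    [5, [-0.9, -0.3, -40], [0, 0, 0]],
    [5, [-0.9, -0.3, -55], [0, 0, 0]],
    [5, [-0.9, -0.3, -62], [0, 0, 0]],
    [5, [-0.9, -0.3, -62], [0, 0, 0]],
    [5, [-0.9, -0.3, -62], [0, 0, 0]],
  ],
)

```text
time_s: 12.6
eef_pos: [439.4, 273.4, 138.9]
ee_rot: [0.079, 0.578, 0.81, -0.055]
force: [0.9, 0.3, -2.6]
grip_width: 0.121
grip_force: 98.3
```

Call:
apply_moves(
  targets=[
    [5, [0, 0, -2], [0, 0, 0]],
    [5, [0, 0, -4], [0, 0, 0]],
    [5, [0, 0, -4], [0, 0, 0]],
  ],
)

```text
time_s: 12.9
eef_pos: [438.5, 273.3, 133.3]
ee_rot: [0.078, 0.578, 0.811, -0.056]
force: [-0.4, 0.1, -2.5]
grip_width: 0.117
grip_force: 98.3
```

Call:
apply_moves(
  targets=[
    [5, [0, 0, -1], [0, 0, 0]],
    [5, [0, 0, -2], [0, 0, 0]],
    [5, [0, 0, -3], [0, 0, 0]],
    [5, [0, 0, -3], [0, 0, 0]],
  ],
)

```text
time_s: 13.3
eef_pos: [438.4, 273.3, 130.1]
ee_rot: [0.078, 0.578, 0.811, -0.056]
force: [0.1, 0.1, -2.8]
grip_width: 0.124
grip_force: 98.3
```

Call:
apply_moves(
  targets=[
    [5, [0, 0, -1], [0, 0, 0]],
    [5, [0, 0, -2], [0, 0, 0]],
    [5, [0, 0, -2], [0, 0, 0]],
  ],
)

```text
time_s: 13.6
eef_pos: [438.9, 273.2, 129.0]
ee_rot: [0.078, 0.578, 0.81, -0.055]
force: [-0.1, -3.4, 5.5]
grip_width: 0.119
grip_force: 99.3
```

Call:
apply_moves(
  targets=[
    [5, [0, 0, 1.5], [0, 0, 0]],
    [5, [-1, 2.8, 1.5], [0, 0, 0]],
    [5, [-2, 5.7, 1.5], [0, 0, 0]],
    [5, [-2.6, 7.6, 1.5], [0, 0, 0]],
    [5, [-3.3, 9.5, 1.5], [0, 0, 0]],
    [5, [-3.3, 9.5, 1.5], [0, 0, 0]],
  ],
)

```text
time_s: 14.2
eef_pos: [435.1, 283.2, 129.7]
ee_rot: [0.078, 0.578, 0.811, -0.056]
force: [0.2, 0.4, -1.0]
grip_width: 0.121
grip_force: 98.4
```

Call:
apply_moves(
  targets=[
    [5, [-0.5, 1.4, 0], [0, 0, 0]],
    [5, [-1, 2.8, 0], [0, 0, 0]],
    [5, [-1.6, 4.7, 0], [0, 0, 0]],
    [5, [-1.6, 4.7, 0], [0, 0, 0]],
  ],
)

```text
time_s: 14.6
eef_pos: [433.5, 287.8, 129.7]
ee_rot: [0.078, 0.578, 0.811, -0.056]
force: [-0.2, -0.3, -0.8]
grip_width: 0.122
grip_force: 98.4
```

Call:
apply_moves(
  targets=[
    [5, [0.4, -1.1, -3.5], [2, 0.7, 0]],
    [5, [0.8, -2.2, -7], [4, 1.4, 0]],
    [5, [1.2, -3.4, -11], [6.15, 2.12, 0]],
    [5, [1.2, -3.4, -11], [6.15, 2.12, 0]],
  ],
)

```text
time_s: 15.0
eef_pos: [434.9, 284.1, 118.8]
ee_rot: [0.031, 0.581, 0.813, -0.022]
force: [-1.1, 2.9, 1.0]
grip_width: 0.12
grip_force: 99.0
```

```bash
python3 - <<'E'
from h import *
grab('wrist','w5'); W,im=cloud('w5'); a=np.radians(19);o=np.array([434.8,281]); s=ctrl.sense(); print(s['force'],s['wrist_torque'])
S=(W[...,:2]-o)@np.array([[np.cos(a),-np.sin(a)],[np.sin(a),np.cos(a)]]);Z=W[...,2]
k=(abs(S[...,0]-2)<5)
for y in range(30,108,4):
  q=k&(abs(S[...,1]-y)<1.5); print(y,q.sum(),np.nanmedian(Z[q]).round(1) if q.any() else '',end=' | ')
im=im[0:200,230:410]; cv2.imwrite('pics/c6.png',cv2.resize(im,None,fx=3,fy=3,interpolation=cv2.INTER_CUBIC))
E
```

```text
[-0.85950138  1.62097884  1.57068294] [ 0.64164199  0.33491294 -0.00371242]
30 119 105.6 | 34 132 106.6 | 38 136 105.1 | 42 139 104.7 | 46 143 104.5 | 50 139 104.0 | 54 148 103.8 | 58 142 103.6 | 62 144 103.2 | 66 152 102.9 | 70 157 102.7 | 74 157 98.4 | 78 153 98.2 | 82 159 97.9 | 86 211 98.1 | 90 201 110.2 | 94 202 110.1 | 98 215 110.2 | 102 213 110.2 | 106 159 109.8 |
```

View pics/c6.png

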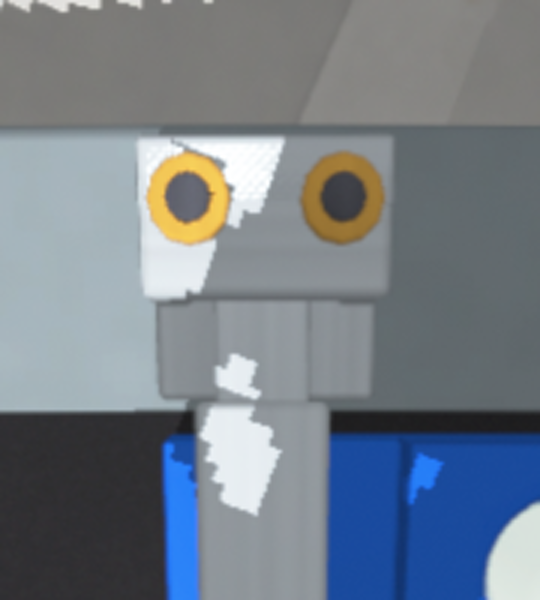

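The crop shows the tongue entered under the lip (tongue at (262,350), centred between the cheeks). Release gently, rise.

Call:
apply_moves(
  targets=[
    [8, [0, 0, -0.5], [0, 0, 0]],
    [16, [0, 0, -0.5], [0, 0, 0]],
    [30, [0, 0, -0.5], [0, 0, 0]],
    [30, [0, 0, -0.5], [0, 0, 0]],
    [30, [0, 0, -0.5], [0, 0, 0]],
  ],
)

```text
time_s: 15.55
eef_pos: [434.7, 284.1, 118.2]
ee_rot: [0.032, 0.58, 0.814, -0.023]
force: [-0.2, -0.2, -0.2]
grip_width: 0.35
grip_force: 0.0
```

Call:
apply_moves(
  targets=[
    [30, [-0.5, 1.5, 20], [0, 0, 0]],
    [30, [-1, 3, 40], [0, 0, 0]],
    [30, [-1, 3, 70], [-4.25, -1.47, 0]],
    [30, [3, -10, 110], [-4.25, -1.47, 0]],
    [30, [15, -45, 110], [-4.25, -1.47, 0]],
    [10, [29, -85, 110], [-4.25, -1.47, 0]],
    [0, [29, -85, 110], [-4.25, -1.47, 0]],
    [0, [29, -85, 110], [-4.25, -1.47, 0]],
    [0, [29, -85, 110], [-4.25, -1.47, 0]],
  ],
)

```text
time_s: 16.45
eef_pos: [463.6, 199.7, 228.2]
ee_rot: [0.064, 0.578, 0.812, -0.046]
force: [-0.8, -0.2, 0.1]
grip_width: 0.003
grip_force: 0.0
```

```bash
python3 - <<'E'
from h import *
grab('wrist','w6'); s=ctrl.sense(); print(s['eef_pos'],s['ee_rot'],s['force'],s['grip_width'])
W,im=cloud('w6'); a=np.radians(19);o=np.array([434.8,281])
S=(W[...,:2]-o)@np.array([[np.cos(a),-np.sin(a)],[np.sin(a),np.cos(a)]]);Z=W[...,2]
k=(Z>115)&(Z<165)&(abs(S[...,1])<32)&(abs(S[...,0]-2)<20); print('grip',k.sum(),cv2.minAreaRect(S[k].astype(np.float32)) if k.any() else '')
hsv=cv2.cvtColor(im,cv2.COLOR_BGR2HSV); r=(hsv[...,1]>170)&((hsv[...,0]<8)|(hsv[...,0]>172))&(abs(S[...,1]+60)<25)&(abs(S[...,0])<25); print('pad',r.sum(),S[r].mean(0),Z[r].mean()) 
for y in range(-120,100,6):
  q=(abs(S[...,0]-2)<5)&(abs(S[...,1]-y)<1.5); print(y,np.nanmedian(Z[q]).round(1) if q.any() else '',end=' | ')
E
```

```text
[463.49588421 199.90484637 228.20318979] [ 0.06373101  0.57823845  0.81209926 -0.04553522] [ 0.48902184 -0.56637069 -0.27393948] 0.0005923991417591047
grip 1652 ((2.1990904808044434, 5.01690673828125), (13.032570838928223, 43.21411895751953), 0.6988017559051514)
pad 284 [  2.19689342 -55.61366213] 109.17793942180319
-120 108.3 | -114  | -108 118.9 | -102 118.9 | -96 118.8 | -90 117.8 | -84 274.9 | -78 264.7 | -72 251.8 | -66 281.9 | -60 319.4 | -54 109.1 | -48 107.2 | -42 106.8 | -36 106.5 | -30 107.3 | -24 105.9 | -18 112.6 | -12 143.2 | -6 143.0 | 0 142.8 | 6 142.6 | 12 142.3 | 18 142.1 | 24 141.7 | 30 104.5 | 36 104.8 | 42 103.0 | 48 102.9 | 54 103.3 | 60  | 66  | 72  | 78  | 84  | 90  | 96  |
```

View pics/w6.png

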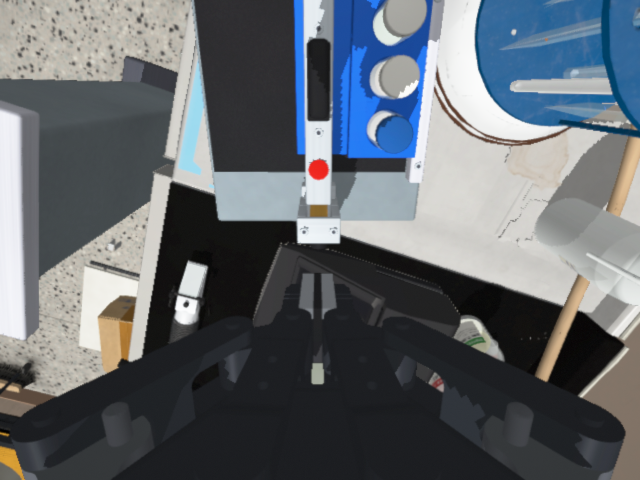

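The picture shows the bar lying from under the keeper with its end on the bolt's bevel, red pad at (318,169). Now press the pad with shut fingers, tool upright.

Call:
apply_moves(
  targets=[
    [0, [-4, 14, 0], [4.25, 1.47, 0]],
    [0, [-8.4, 28.7, -10], [8.5, 2.93, 0]],
    [0, [-8.4, 28.7, -50], [8.5, 2.93, 0]],
    [0, [-8.4, 28.7, -90], [8.5, 2.93, 0]],
    [0, [-8.4, 28.7, -108], [8.5, 2.93, 0]],
    [0, [-8.4, 28.7, -112], [8.5, 2.93, 0]],
    [0, [-8.4, 28.7, -112], [8.5, 2.93, 0]],
  ],
)

```text
time_s: 17.2
eef_pos: [455.3, 228.4, 116.4]
ee_rot: [-0.0, 0.58, 0.815, -0.0]
force: [-0.8, 0.6, 0.7]
grip_width: 0.004
grip_force: 0.0
```

Call:
apply_moves(
  targets=[
    [0, [0, 0, -3], [0, 0, 0]],
    [0, [0, 0, -6], [0, 0, 0]],
    [0, [0, 0, -9], [0, 0, 0]],
    [0, [0, 0, -11], [0, 0, 0]],
  ],
)

```text
time_s: 17.6
eef_pos: [455.8, 227.8, 105.7]
ee_rot: [0.001, 0.58, 0.814, 0.0]
force: [0.9, -1.3, 2.6]
grip_width: -0.004
grip_force: 1.7
```

Call:
apply_moves(
  targets=[
    [0, [0, 0, -1.5], [0, 0, 0]],
    [0, [0, 0, -3], [0, 0, 0]],
    [0, [0, 0, -4.5], [0, 0, 0]],
    [0, [0, 0, -6], [0, 0, 0]],
  ],
)

```text
time_s: 18.0
eef_pos: [455.4, 227.7, 99.1]
ee_rot: [-0.0, 0.58, 0.814, -0.0]
force: [0.3, -1.3, 1.6]
grip_width: -0.001
grip_force: 0.8
```

Call:
apply_moves(
  targets=[
    [0, [0, 0, -1.5], [0, 0, 0]],
    [0, [0, 0, -3], [0, 0, 0]],
    [0, [0, 0, -4], [0, 0, 0]],
  ],
)

```text
time_s: 18.3
eef_pos: [455.3, 227.8, 95.1]
ee_rot: [-0.0, 0.58, 0.814, -0.0]
force: [0.3, -1.6, 1.2]
grip_width: 0.001
grip_force: 0.7
```

Call:
apply_moves(
  targets=[
    [0, [0, 0, -1], [0, 0, 0]],
    [0, [0, 0, -2], [0, 0, 0]],
    [0, [0, 0, -2], [0, 0, 0]],
  ],
)

```text
time_s: 18.6
eef_pos: [455.3, 227.9, 93.4]
ee_rot: [-0.0, 0.58, 0.814, 0.0]
force: [-0.9, -0.4, 2.8]
grip_width: 0.003
grip_force: 1.0
```

Call:
apply_moves(
  targets=[
    [0, [0, 0, -1], [0, 0, 0]],
    [0, [0, 0, -2], [0, 0, 0]],
    [0, [0, 0, -2], [0, 0, 0]],
  ],
)

```text
time_s: 18.9
eef_pos: [455.6, 228.0, 92.9]
ee_rot: [0.0, 0.58, 0.814, 0.0]
force: [-5.3, -2.3, 17.8]
grip_width: -0.001
grip_force: 8.9
```

Call:
apply_moves(
  targets=[
    [0, [0, 0, -0.5], [0, 0, 0]],
    [0, [0, 0, -1], [0, 0, 0]],
    [0, [0, 0, -1], [0, 0, 0]],
  ],
)

```text
time_s: 19.2
eef_pos: [455.7, 228.1, 92.7]
ee_rot: [0.001, 0.58, 0.814, 0.001]
force: [-8.5, -2.1, 26.5]
grip_width: 0.001
grip_force: 13.2
```

```bash
python3 - <<'E'
from h import *
s=ctrl.sense(); print(s['eef_pos'],s['force'])
grab('scene','s7');grab('wrist','w7')
im=load('s7')['im'][245:345,200:330]; cv2.imwrite('pics/c7.png',cv2.resize(im,(780,600),interpolation=cv2.INTER_CUBIC))
E
```

```text
[455.71831871 228.08354731  92.73137641] [-8.5089688  -2.13807882 26.51756396]
```

Call:
apply_moves(
  targets=[
    [0, [0, 0, 5], [0, 0, 0]],
    [0, [0, 0, 40], [0, 0, 0]],
    [0, [0, 0, 80], [0, 0, 0]],
    [0, [4, -12, 120], [-4.25, -1.47, 0]],
    [0, [8.4, -28.7, 138], [-8.5, -2.93, 0]],
    [0, [8.4, -28.7, 138], [-8.5, -2.93, 0]],
    [0, [8.4, -28.7, 138], [-8.5, -2.93, 0]],
  ],
)

```text
time_s: 20.0
eef_pos: [463.3, 199.5, 227.2]
ee_rot: [0.063, 0.579, 0.812, -0.045]
force: [-0.2, -0.4, -0.5]
grip_width: 0.005
grip_force: 0.0
```

```bash
python3 - <<'E'
from h import *
grab('wrist','w8'); np.set_printoptions(linewidth=200)
a=np.radians(19);o=np.array([434.8,281])
for t in ['w6','w8']:
  W,im=cloud(t)
  S=(W[...,:2]-o)@np.array([[np.cos(a),-np.sin(a)],[np.sin(a),np.cos(a)]]);Z=W[...,2]
  hsv=cv2.cvtColor(im,cv2.COLOR_BGR2HSV); r=(hsv[...,1]>170)&((hsv[...,0]<8)|(hsv[...,0]>172))&(abs(S[...,1]+60)<25)&(abs(S[...,0])<25); print(t,'pad',r.sum(),S[r].mean(0),Z[r].mean()) 
  for y in range(-100,60,3):
    q=(abs(S[...,0]-2)<5)&(abs(S[...,1]-y)<1.5)&(Z<160); print(y,np.nanmedian(Z[q]).round(1) if q.any() else '',end=' | ')
  br=(hsv[...,0]>10)&(hsv[...,0]<28)&(hsv[...,1]>110)&(abs(S[...,1]+85)<15)&(abs(S[...,0]-2)<15)&(Z<125)
  print('\nbrass',br.sum(),np.percentile(S[br],[2,50,98],axis=0).round(1).tolist(),np.percentile(Z[br],[2,50,98]).round(1))
  for n,q in [('ledge/block',(hsv[...,0]>100)&(hsv[...,0]<130)&(hsv[...,1]>150)&(Z>66)&(Z<95)&(abs(S[...,0]-30)<80)&(abs(S[...,1])<70))]: print(n,S[q].min(0),S[q].max(0))
E
```

```text
w6 pad 284 [  2.19689342 -55.61366213] 109.17793942180319
-100 118.9 | -97 118.8 | -94 118.9 | -91 113.3 | -88 106.9 | -85 104.6 | -82 108.2 | -79 108.2 | -76 108.0 | -73 108.1 | -70 107.7 | -67 107.5 | -64 107.7 | -61 109.3 | -58 109.2 | -55 109.3 | -52 108.9 | -49 107.9 | -46 106.8 | -43 106.8 | -40 106.4 | -37 106.4 | -34 106.2 | -31 106.9 | -28 107.3 | -25 106.0 | -22 105.9 | -19 111.3 | -16 142.1 | -13 143.0 | -10 143.2 | -7 143.0 | -4 143.0 | -1 142.8 | 2 142.7 | 5 142.6 | 8 142.7 | 11 142.3 | 14 142.3 | 17 142.1 | 20 141.9 | 23 141.7 | 26 141.2 | 29  | 32 103.8 | 35 104.3 | 38 104.9 | 41 103.2 | 44 103.1 | 47 103.0 | 50 103.2 | 53 102.9 | 56  | 59  | 
brass 181 [[-4.2, -91.2], [2.2, -88.7], [8.5, -86.2]] [102.6 108.1 113.4]
ledge/block [-15.64316993 -50.70581717] [80.28055508 59.0917801 ]
w8 pad 242 [  2.61758749 -56.3314099 ] 92.13264712986032
-100 118.9 | -97 118.8 | -94 118.8 | -91 113.4 | -88 107.1 | -85 100.6 | -82 92.9 | -79 88.3 | -76 88.8 | -73 88.8 | -70 89.0 | -67 89.2 | -64 90.7 | -61 91.8 | -58 91.9 | -55 92.2 | -52 92.4 | -49 91.1 | -46 91.1 | -43 91.4 | -40 91.6 | -37 91.8 | -34 92.1 | -31 93.2 | -28 93.1 | -25 92.5 | -22 130.1 | -19 131.0 | -16 131.4 | -13 131.7 | -10 132.0 | -7 132.2 | -4 132.5 | -1 132.7 | 2 133.1 | 5 133.5 | 8 133.9 | 11 133.9 | 14 134.1 | 17 134.4 | 20 134.2 | 23 132.4 | 26 103.0 | 29 97.6 | 32 98.1 | 35 99.0 | 38 98.6 | 41 98.4 | 44 98.6 | 47 98.9 | 50 99.3 | 53 99.5 | 56  | 59  | 
brass 363 [[-4.0, -91.2], [2.5, -86.3], [8.8, -81.0]] [ 90.6 103.2 113.5]
ledge/block [-15.61437273 -50.47192364] [80.20885965 59.10313238]
```

The bolt's nose is out to y ≈ -81 over the bar end, the pad sits at seat height, and the rack hasn't moved. Handing in.

```bash
python3 -c "
from rig import ctrl
print(ctrl.finish_job())"
```

```text
the job is handed in; nothing more can be done
None
```

I handed the job in, but the system returned no verdict. My last measurements have the rack flat against the rear stop, the bar's tongue under the keeper lip, its other end down on the seat, and the bolt fully out over it. The tightest margin is that end's y position: about 1 to 2 mm inside its limit.

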